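Push the marked-out blank round the clutter, up to the length stop

TASK

Without lifting it, push the marked-out wooden blank forward until it lies flat against the fence, then slide it along the fence, past the things standing in front, and press it firmly onto the spring tip of the length stop until the tip is pushed right in. The stop is only lightly clamped and must not be shifted, nothing may touch the screw box, the block plane or the dark wooden block beside the fence, and nothing is to be rammed. Leave the blank flat on the fence and touching the stop's tip, and let go of it.

Things in the scene. Friction and masses are not known exactly. Their poses are not given: they have to be found in the camera images.
- blank: plain pale wooden blank with a pencil cross on top, 96 mm (its x) by 124 mm (its y) by 32 mm high, 0.4 to 0.65 kg, lying loose on the table in front of the fence's right half; too wide to be gripped. Origin: centre of its underside. In the end its y runs along the fence.
- fence: fixed plywood fence bar, 40 mm (its x) by 560 mm (its y) by 45 mm high with a 5 mm high aluminium track on top, across the table. Origin: centre of its underside. Its front face, towards the robot, is at its x = -20 mm, so the blank's origin is at fence x = -68 mm when flat on it. Its y points along the bar to the stop's end (left as the robot sees it).
- stop: aluminium length stop clamped on the fence's left half, reaching 102 mm in front of the fence's centre line, 68 mm high, 30 mm wide along y. Its axes are those of the fence; its origin lies on the fence's centre line at table height, midway through that width. It slips along the fence when pushed with more than about 12 N; the blank itself slides with a few newtons of drag.
- stop_face (a point): point on the stop's face towards the blank (68 mm in front of the fence's centre line, 16 mm up), where an adjusting screw with a brass spring tip sticks out along -y of the fence. The tip's end is somewhere between 10 and 30 mm from this face, set differently each time. The tip gives way 3 mm at 0.5 to 1 N and is then solid.
- box: closed dark wooden screw box, 71 mm (x) by 156 mm (y) by 62 mm high, fixed to the table, origin at the centre of its underside, must not be touched
- plane: block plane, 48 mm (x) by 171 mm (y) by 54 mm high, fixed to the table, origin at the centre of its underside, must not be touched
- offcut: dark square wooden block, 60 by 60 by 45 mm high, fixed to the table, origin at the centre of its underside, must not be touched. Box, plane and block stand in any order in front of the fence's middle, in front of its stop end and beyond its right end, leaving a lane along the fence at least 25 mm wider than the blank.
Not all that is in view belongs to the job. What is shaped like the blank but purple is not meant.

How it is judged:
On the way, in this order (a step that is already met when the one before it is completed fails the run):
1. the blank lies flat against the fence (x of blank in the frame of fence between -0.071 and -0.065 m and angle between the x axis of blank and the x axis of fence, either way round below 0.04 rad), for 0.1 s.
2. the blank is pressed firmly (over 2 N) onto the stop's tip (contact force between blank and stop above 2 N), for 0.1 s.
At the end, for the whole second after the job is handed in: The blank lies still on the table, flat against the fence (gap under 3 mm, square within 0.04 rad), with its end still touching the stop's spring tip (over 0.2 N); it has been pressed on that tip with over 2 N on the way, and the stop has moved less than 2.5 mm (all of step 1 and contact force between blank and stop above 0.2 N and y of blank in the frame of stop below -0.08 m and height (world z) of blank below 0.004 m and linear speed of blank below 0.01 m/s).
It fails at once if the screw box, the block plane or the dark wooden block is touched (contact force between any of box, plane, offcut and anything else above 0.5 N).
It fails at once if the stop is shifted by more than 2.5 mm (distance of stop from where it was at the start of the episode above 0.0025 m).
It fails at once if the blank is lifted or tipped (height (world z) of blank above 0.012 m or angle between blank's own z axis and vertical above 0.15 rad).
It fails at once if the blank is rammed into the fence or the stop with over 40 N (contact force between blank and fence above 40 N).
It also fails if it takes over 67 s, if anything falls off the work surface, if the arm or the gripper's body presses on something with over 40 N, if the wrist force passes 120 N, or if a joint passes its speed limit or range.

ROBOT

A 6-joint arm with a two-finger parallel gripper is mounted at the origin on the work surface; the furniture and walls round the work are solid. World frame = base frame: x ahead of the robot, y to its left, z up, the work surface at z = 0. Lengths are in m, angles in rad, forces in N, time in s.
With the tool pointing down it reaches from about 0.225 to 0.875 m from the base axis. Payload 3.4 kg.
Tool frame: the origin (TCP) lies midway between the tips of the shut fingers; the grasp point (between the pads) lies 19 mm behind it (manip.pinch_z is the distance from the TCP to the grasp point, in m); z points along the fingers, y is the line along which they close (so a half turn about z gives the same grasp; the last joint's range is limited). The gripper opens to 85 mm and grips with 20 to 120 N. Pads are 22 mm wide; open, the fingers measure 114 mm over their backs; the gripper's body (76 mm by 85 mm) begins 54 mm behind the grasp point. The pads swing forward as they close: fully open they stand 13 mm farther back than shut.
Start: joints at [-0.121, 0.276, 1.505, -0, 1.361, -0.121], TCP at [0.575, -0, 0.231] pointing down, gripper open.
Joint ranges: [-2.89, 2.89], [-0.75, 2.08], [0.22, 2.7], [-1.18, 4.32], [0.11, 2.71], [-2.7, 2.7]. Speed limits (rad/s): [2.57, 2.57, 3.14, 3.14, 3.14, 3.14].

INTERFACE

Orientations are given as a unit quaternion [w, x, y, z].
In Python, from rig import manip gives the robot as it stands.
- The arm moves only by the tool carry_out, never from a script. Its arguments are lists of equal length, an entry for each row: "delta_pos": the shift along the tool's x, y, z scaled (see below), a list of three; "turn": the turn, a rotation vector about the tool's x, y, z scaled (see below), a list of three; "claw": the closure, from -1 (fully open) to 1 (shut). A call has 1 to 12 rows; each row is the pose to reach, as a shift and turn from the pose commanded when the call began, along the tool's axes at that moment; what a row does not reach only later rows make up. The controller multiplies each number of a shift by 400 mm and each number of a turn by 30 degrees. A row lasts 1/10 s, in which the tool goes at most 50 mm and 8.59 degrees, less where a joint would pass 70% of its speed; a pose out of reach is approached as far as the arm can. A call with a number of a shift or a turn outside -1 to 1 is refused whole. A call with a gripper value outside its range is refused whole. The fingers move at their own pace and stop on an object; "force" is the grip in N (left out, the last holds). Time passes only in rows, so rows that repeat a pose let the fingers close. It gives the time, the measured TCP pose, the force, the opening and the grip force at its end, in the units of the state.
- manip.get_state(): the state, without advancing time (a new reading comes with each control period).
- manip.get_image(name): name is "scene" or "side" or "wrist"; returns a dict with "image" (420x560x3 uint8, red, green, blue), "z_map" (420x560 float32, m along the optical axis (not along the pixel's ray), 0 where there is no reading), "fx", "fy", "cx", "cy" (pixels), "k1" (the pictures are not rectified: a ray, as slopes to the right and down, at radius r is drawn at 1 + k1 r^2 times it, then the intrinsics apply), "world_to_cam" (4x4, takes a point from world to camera coordinates). Camera axes: x right, y down, z forward; pixel columns grow to the right and rows downward; lengths in m; the calibration is good to about 2 mm. A picture is of the moment at which its call begins.
- manip.sign_off(): hands the job in; it is judged then, once.
Trained networks look in the newest picture that a camera, given by its name, has taken for a name from the list of things; names that differ only in an ending like _2 or _b are one class to them, and where a whole thing is asked for, a point or a joint stands for the part that bears it (a point fixed in the world has none). Each returns a list of dicts, best first, with "score" (0 to 1); they miss things now and then, are a little off and sometimes report something else, mostly with a low value. They report only what shows in the picture. A call takes as long as a camera call. They do not tell look-alikes from the thing itself.
- manip.spot_in(camera, query): "point" ([x, y, z] in m, in world coordinates, good to about 4 mm: the middle of the surface that is visible of it).
- manip.place_of(camera, query): "point" ([x, y, z] in m, in world coordinates, good to about 4 mm: a listed point, or the origin of a listed thing).
The state is a dict: "clock": time; "qpos": joint angles; "qd": joint speeds; "effort": joint torques, N m; "position": TCP position; "ee_rot": TCP orientation; "contact_force": force on the tool from outside, world axes, zero at the start; "moment": the same for the moment, N m; "width": finger opening in m; "gripper_force": force on a finger pad.
Only numpy, scipy, OpenCV 4.12 (cv2) and the standard library are available. Lean on these libraries where they do the work, as an engineer would, in place of code of your own. Each camera call takes 0.05 s, during which the arm holds its last target. There are 200 camera calls.

## Working session

There is one attempt and no reset: what is moved stays moved. The work goes in short steps, Python scripts to look and compute and a tool call to move; the robot and the scene stay as the last step left them, time stands still between calls to the robot, and variables do not carry over. Pictures are saved under pics/ and viewed, at most 10 in all, crops included, and the job is handed in when it is done.

Besides the shell and the picture viewer there is one more tool, called after "Call:" as name(argument=value, ...) on one line, values as JSON. carry_out: Moves the arm, as the interface text tells. Shifts and turns lie within -1 to 1; 1 stands for 400 mm of shift or 30 degrees of turn. Its arguments: {"type":"object","properties":{"delta_pos":{"type":"array","items":{"type":"array","items":{"type":"number","minimum":-1,"maximum":1}}},"turn":{"type":"array","items":{"type":"array","items":{"type":"number","minimum":-1,"maximum":1}}},"claw":{"type":"array","items":{"type":"number"}},"force":{"type":"number"}},"required":["delta_pos","turn","claw"]}

```bash
ls; mkdir -p pics; cat > h.py <<'E'
import numpy as np, cv2
from rig import manip
def world(im):
    z=im["z_map"].astype(float); h,w=z.shape
    u,v=np.meshgrid(np.arange(w),np.arange(h))
    a=(u-im["cx"])/im["fx"]; b=(v-im["cy"])/im["fy"]
    x,y=a.copy(),b.copy()
    for _ in range(8):
        s=1+im["k1"]*(x*x+y*y); x,y=a/s,b/s
    P=np.stack([x*z,y*z,z,np.ones_like(z)],-1)@np.linalg.inv(np.array(im["world_to_cam"])).T
    P[z==0]=np.nan
    return P[...,:3]
E
python3 - <<'E'
from h import *
for c in ["scene","side"]:
    im=manip.get_image(c); cv2.imwrite(f"pics/{c}0.png",im["image"][...,::-1]); np.savez(f"{c}0.npz",P=world(im),im=im["image"])
    for q in ["blank","fence","stop","stop_face","box","plane","offcut"]:
        for n in ("place_of","spot_in"):
            print(c,q,n,[(np.round(d["point"],3).tolist(),round(d["score"],2)) for d in getattr(manip,n)(c,q)[:3]])
s=manip.get_state(); print(s)
E
```

```text
pics
scene blank place_of [([0.514, -0.202, -0.002], 0.92), ([0.318, -0.208, 0.005], 0.73), ([0.751, -0.385, -0.002], 0.57)]
scene blank spot_in [([0.307, -0.214, 0.035], 0.97), ([0.722, -0.388, 0.028], 0.74)]
scene fence place_of [([0.719, 0.006, -0.005], 0.69)]
scene fence spot_in [([0.696, -0.011, 0.033], 0.59)]
scene stop place_of [([0.726, 0.23, 0.005], 0.67)]
scene stop spot_in [([0.653, 0.216, 0.05], 0.79)]
scene stop_face place_of [([0.655, 0.216, 0.019], 0.91)]
scene stop_face spot_in [([0.651, 0.22, 0.049], 0.74)]
scene box place_of [([0.515, 0.245, -0.0], 0.61)]
scene box spot_in [([0.491, 0.222, 0.05], 0.84)]
scene plane place_of []
scene plane spot_in [([0.55, -0.442, 0.028], 0.95)]
scene offcut place_of [([0.527, 0.047, 0.001], 0.82)]
scene offcut spot_in [([0.512, 0.035, 0.04], 0.78)]
side blank place_of [([0.746, -0.385, -0.003], 0.97), ([0.516, -0.201, 0.002], 0.91), ([0.317, -0.207, -0.0], 0.66)]
side blank spot_in [([0.739, -0.364, 0.028], 0.92), ([0.313, -0.183, 0.031], 0.82), ([0.511, -0.176, 0.033], 0.8)]
side fence place_of [([0.716, 0.004, 0.001], 0.83), ([0.5
[... 620 characters left out ...]
]
{'clock': 1.5, 'qpos': array([-1.21001130e-01,  2.75907132e-01,  1.50491654e+00, -4.04436977e-06,
        1.36071120e+00, -1.21009859e-01]), 'qd': array([ 0.00102043, -0.00032036,  0.00104295,  0.00125976,  0.00200664,
        0.00135327]), 'effort': array([ 7.48541770e-04, -4.16652989e+01, -2.46091175e+01,  2.17421780e-04,
        3.55282600e-04,  7.94433532e-06]), 'position': array([ 5.75020856e-01, -1.00274040e-05,  2.31317338e-01]), 'ee_rot': array([2.39663475e-05, 7.07103397e-01, 7.07110165e-01, 1.62575906e-05]), 'contact_force': array([ 0.15917035,  0.06805939, -0.54665469]), 'moment': array([ 0.04155801, -0.01133492, -0.05004509]), 'gripper_force': 0.0, 'width': 0.08528577953974077}
```

```bash
python3 -c "
import cv2,numpy as np
print(cv2.imread('pics/scene0.png').shape)"
```

```text
(420, 560, 3)
```

View pics/scene0.png

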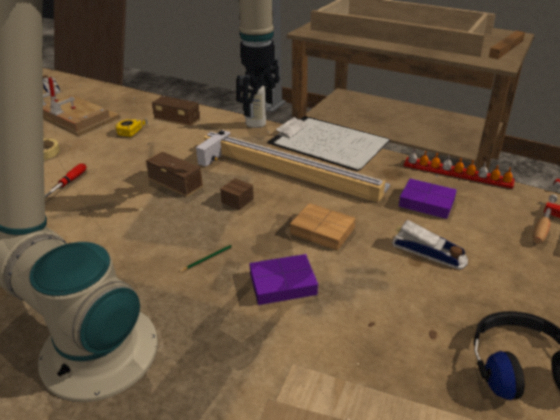

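View pics/side0.png

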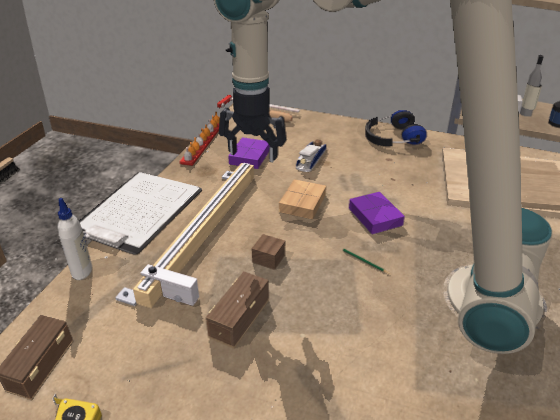

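The wooden blank is at scene (325,225) / side (303,200), and the two purple look-alikes are at scene (428,198) and (284,279). The offcut (237,194), box (175,172), plane (430,245) and stop (212,148) all match the detections. Next I fit their top faces from depth.

```bash
python3 - <<'E'
from h import *
for c in ["scene","side"]:
    P=np.load(c+"0.npz")["P"]; x,y,z=P[...,0],P[...,1],P[...,2]
    def fit(n,cx,cy,r,z0,z1,ry=None):
        m=(abs(x-cx)<r)&(abs(y-cy)<(ry or r))&(z>z0)&(z<z1)
        p=P[m]
        if len(p)<20: print(c,n,len(p));return
        R=cv2.minAreaRect((p[:,:2]*1000).astype(np.float32)); print(c,n,len(p),"z",np.round(np.median(p[:,2]),4),"rect",np.round(R[0],1),np.round(R[1],1),round(R[2],1))
    fit("blank",.515,-.2,.1,.027,.038,.09)
    fit("offcut",.524,.045,.06,.039,.05)
    fit("box",.515,.245,.07,.054,.07,.1)
    fit("plane",.565,-.446,.07,.02,.07,.12)
    fit("stop",.655,.23,.045,.055,.075,.05)
    m=(abs(x-.717)<.045)&(y>-.3)&(y<.18)&(z>.04)&(z<.056)
    p=P[m]
    # front edge: min x per y bin
    ys=np.arange(-.27,.17,.02); f=[(yy+.01,np.percentile(p[(p[:,1]>yy)&(p[:,1]<yy+.02),0],3),np.percentile(p[(p[:,1]>yy)&(p[:,1]<yy+.02),0],97)) for yy in ys if ((p[:,1]>yy)&(p[:,1]<yy+.02)).sum()>5]
    f=np.array(f); print("front",np.polyfit(f[:,0],f[:,1],1),"back",np.polyfit(f[:,0],f[:,2],1),p[:,1].min())
E
```

```text
scene blank 1322 z 0.0297 rect [ 514.9 -202.3] [125.5  99.4] 89.9
scene offcut 340 z 0.0422 rect [520.8  44.3] [63.9 64.2] 84.9
scene box 738 z 0.0593 rect [508.3 242.2] [156.   70.4] 84.9
scene plane 1072 z 0.0319 rect [ 563.1 -438.6] [152.7  53. ] 87.4
scene stop 126 z 0.0571 rect [656.5 231.1] [33.1 83.5] 86.1
front [0.02270804 0.693594  ] back [0.02621093 0.72744297] -0.2764759416959294
side blank 973 z 0.0329 rect [ 515.7 -200.8] [130.7  97. ] 89.1
side offcut 494 z 0.0456 rect [522.4  45.6] [65.7 62. ] 85.9
side box 1784 z 0.0624 rect [514.6 243. ] [155.6  69.3] 82.0
side plane 389 z 0.034 rect [ 563.5 -436.6] [159.2  50.8] 87.4
side stop 417 z 0.0606 rect [660.  231.8] [34.1 79.8] 89.9
front [0.02684774 0.69590109] back [0.02348268 0.73400094] -0.27950473693038
```

Call:
carry_out(delta_pos=[[-0.5025, -0.375, 0.3], [-0.5025, -0.375, 0.3], [-0.5025, -0.375, 0.3], [-0.5025, -0.375, 0.3], [-0.5025, -0.375, 0.3], [-0.5025, -0.375, 0.3], [-0.5025, -0.375, 0.3], [-0.5025, -0.375, 0.42], [-0.5025, -0.375, 0.49], [-0.5025, -0.375, 0.55], [-0.5025, -0.375, 0.55], [-0.5025, -0.375, 0.55]], turn=[[0, 0, 0.048], [0, 0, 0.048], [0, 0, 0.048], [0, 0, 0.048], [0, 0, 0.048], [0, 0, 0.048], [0, 0, 0.048], [0, 0, 0.048], [0, 0, 0.048], [0, 0, 0.048], [0, 0, 0.048], [0, 0, 0.048]], claw=[1, 1, 1, 1, 1, 1, 1, 1, 1, 1, 1, 1], force=30)

```text
clock: 2.7
position: [0.426, -0.2008, 0.0118]
ee_rot: [0.0, 0.716, 0.698, 0.0]
contact_force: [0.2, 0.4, 0.3]
width: 0.0002
gripper_force: 0.0
```

Call:
carry_out(delta_pos=[[0, 0.03, 0.003], [0, 0.06, 0.003], [0, 0.085, 0.003], [0, 0.11, 0.003], [0, 0.135, 0.003], [0, 0.16, 0.003], [0, 0.185, 0.003], [0, 0.21, 0.003], [0, 0.235, 0.003], [0, 0.26, 0.003], [0, 0.285, 0.003], [0, 0.31, 0.003]], turn=[[0, 0, 0], [0, 0, 0], [0, 0, 0], [0, 0, 0], [0, 0, 0], [0, 0, 0], [0, 0, 0], [0, 0, 0], [0, 0, 0], [0, 0, 0], [0, 0, 0], [0, 0, 0]], claw=[1, 1, 1, 1, 1, 1, 1, 1, 1, 1, 1, 1])

```text
clock: 3.9
position: [0.5499, -0.2041, 0.0101]
ee_rot: [0.0, 0.716, 0.698, 0.0]
contact_force: [-4.0, -0.5, 2.8]
width: -0.0002
gripper_force: 2.2
```

```bash
cat > look.py <<'E'
from h import *
import sys
t=sys.argv[1]
for c in ["side","scene"]:
    im=manip.get_image(c); P=world(im); x,y,z=P[...,0],P[...,1],P[...,2]
    print(c,[(np.round(d["point"],3).tolist(),round(d["score"],2)) for d in manip.place_of(c,"blank")])
    rgb=im["image"].astype(int)
    if c=="side": cv2.imwrite(f"pics/side{t}.png",cv2.resize(im["image"][60:320,100:400,::-1],None,fx=2.3,fy=2.3,interpolation=cv2.INTER_CUBIC))
s=manip.get_state(); print(s["clock"],s["position"],s["contact_force"])
E
python3 look.py 1
```

```text
side [([0.611, -0.202, 0.0], 0.74), ([0.318, -0.206, -0.002], 0.68), ([0.744, -0.386, -0.003], 0.6)]
scene [([0.317, -0.208, 0.004], 0.84), ([0.75, -0.386, -0.003], 0.71), ([0.61, -0.203, 0.001], 0.62)]
4.1 [ 0.55065498 -0.20446851  0.01011115] [-0.29763425 -0.55598963  0.58505275]
```

View pics/side1.png

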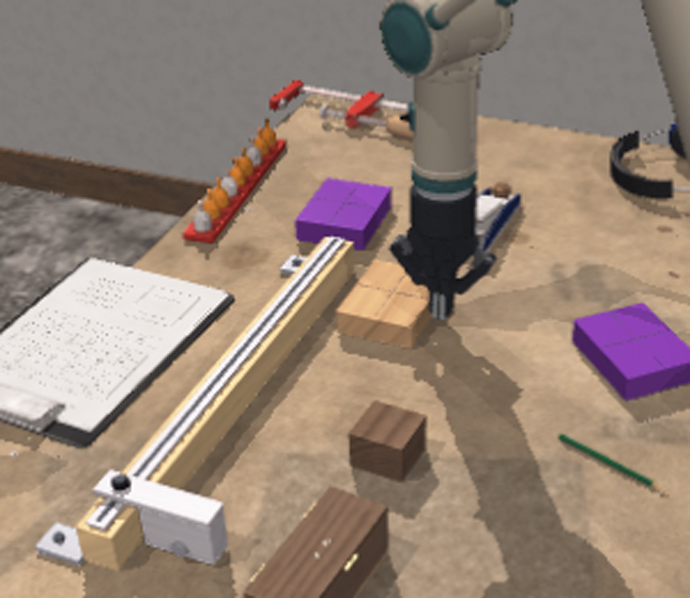

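Call:
carry_out(delta_pos=[[0, 0.015, 0], [0, 0.03, 0], [0, 0.045, 0], [0, 0.055, 0], [0, 0.0575, 0], [0, 0.06, 0], [0, 0.0625, 0], [0, 0.065, 0], [0, 0.0675, 0]], turn=[[0, 0, 0], [0, 0, 0], [0, 0, 0], [0, 0, 0], [0, 0, 0], [0, 0, 0], [0, 0, 0], [0, 0, 0], [0, 0, 0]], claw=[1, 1, 1, 1, 1, 1, 1, 1, 1])

```text
clock: 5.0
position: [0.576, -0.2047, 0.01]
ee_rot: [-0.0, 0.716, 0.698, 0.0]
contact_force: [-1.5, 0.7, -0.6]
width: 0.0002
gripper_force: 1.0
```

Call:
carry_out(delta_pos=[[0, 0.0025, 0], [0, 0.005, 0], [0, 0.0075, 0]], turn=[[0, 0, 0], [0, 0, 0], [0, 0, 0]], claw=[1, 1, 1])

```text
clock: 5.3
position: [0.5791, -0.2049, 0.0101]
ee_rot: [0.0, 0.716, 0.698, 0.0]
contact_force: [-1.6, -0.5, -1.0]
width: -0.0002
gripper_force: 1.0
```

Call:
carry_out(delta_pos=[[0, 0.0025, 0], [0, 0.005, 0]], turn=[[0, 0, 0], [0, 0, 0]], claw=[1, 1])

```text
clock: 5.5
position: [0.5811, -0.2049, 0.0101]
ee_rot: [0.0, 0.716, 0.698, 0.0]
contact_force: [-3.5, 0.1, -0.8]
width: -0.0005
gripper_force: 1.0
```

Call:
carry_out(delta_pos=[[0, 0.0025, 0], [0, 0.005, 0]], turn=[[0, 0, 0], [0, 0, 0]], claw=[1, 1])

```text
clock: 5.7
position: [0.5821, -0.2047, 0.0101]
ee_rot: [-0.001, 0.716, 0.698, -0.001]
contact_force: [-5.5, -0.0, 1.6]
width: -0.0002
gripper_force: 2.7
```

Call:
carry_out(delta_pos=[[0, 0.002, 0], [0, 0.004, 0], [0, 0.004, 0]], turn=[[0, 0, 0], [0, 0, 0], [0, 0, 0]], claw=[1, 1, 1])

```text
clock: 6.0
position: [0.5822, -0.2045, 0.0101]
ee_rot: [-0.002, 0.716, 0.698, -0.001]
contact_force: [-8.0, 0.3, 2.4]
width: -0.0001
gripper_force: 3.7
```

```bash
cat > gap.py <<'E'
from h import *
import sys
im=manip.get_image("scene");P=world(im);np.savez("sc.npz",P=P)
im=manip.get_image("side");P2=world(im)
for P in (P,P2):
    x,y,z=P[...,0],P[...,1],P[...,2]; yc=float(sys.argv[1])
    m=(abs(y-yc)<.085)&(x>.56)&(x<.692)&(z>.026)&(z<.036); p=P[m]
    print(cv2.minAreaRect((p[:,:2]*1000).astype(np.float32)),p[:,1].min(),p[:,1].max())
print([(c,np.round(d["point"],3),round(d["score"],2)) for c in("side","scene") for d in manip.place_of(c,"blank")])
E
python3 gap.py -.203
```

```text
((627.9425048828125, -196.856201171875), (154.97018432617188, 127.54454040527344), 89.97774505615234) -0.2743650747345819 -0.11939580167537878
((629.8075561523438, -198.58750915527344), (146.03140258789062, 124.22250366210938), 89.94679260253906) -0.2716479168176962 -0.12562954045708086
[('side', array([ 0.319, -0.206, -0.001]), 0.96), ('side', array([ 0.647, -0.202, -0.001]), 0.79), ('side', array([ 0.747, -0.384, -0.002]), 0.68), ('scene', array([ 0.643, -0.202,  0.001]), 0.71), ('scene', array([ 0.746, -0.386, -0.004]), 0.71), ('scene', array([ 0.319, -0.209,  0.004]), 0.7)]
```

Call:
carry_out(delta_pos=[[0, -0.05, 0], [0, -0.08, 0], [0, -0.08, -0.1], [0, -0.08, -0.2], [-0.08, -0.02, -0.2], [-0.18, 0.06, -0.2], [-0.215, 0.13, -0.2], [-0.215, 0.15, -0.2], [-0.215, 0.15, -0.2], [-0.215, 0.15, -0.1], [-0.215, 0.15, 0], [-0.215, 0.15, 0.005]], turn=[[0, 0, 0], [0, 0, 0], [0, 0, 0], [0, 0, 0], [0, 0, 0], [0, 0, 0], [0, 0, 0], [0, 0, 0], [0, 0, 0], [0, 0, 0], [0, 0, 0], [0, 0, 0]], claw=[1, 1, 1, 0, 0, 0, 0, 0, 0, 0, 0, 0])

```text
clock: 7.4
position: [0.6372, -0.2889, 0.0028]
ee_rot: [-0.006, 0.716, 0.698, -0.002]
contact_force: [-1.3, -0.1, -0.1]
width: 0.0426
gripper_force: 0.0
```

```bash
python3 look.py 2; python3 gap.py -.203; python3 -c "
from h import *
im=manip.get_image('wrist');cv2.imwrite('pics/wr2.png',im['image'][...,::-1])
s=manip.get_state();print(s['width'],s['position'])"
```

```text
side [([0.747, -0.387, -0.001], 0.88), ([0.317, -0.206, 0.0], 0.66), ([0.644, -0.203, 0.002], 0.64)]
scene [([0.639, -0.201, -0.001], 0.9), ([0.318, -0.209, 0.002], 0.82), ([0.748, -0.384, -0.002], 0.64), ([0.512, 0.248, -0.004], 0.46)]
7.6 [ 0.64354216 -0.2928599   0.01048165] [ 0.41734329 -0.30291861 -0.35390803]
((640.7867431640625, -203.26292419433594), (169.7392120361328, 101.86727142333984), 89.74330139160156) -0.287985234015619 -0.1185991979962644
((641.9381713867188, -212.8778076171875), (150.2238006591797, 99.79383087158203), 89.97450256347656) -0.28799883773835866 -0.1377880918629546
[('side', array([ 0.319, -0.207,  0.002]), 0.93), ('side', array([ 0.644, -0.202, -0.   ]), 0.85), ('side', array([ 0.747, -0.385, -0.002]), 0.8), ('scene', array([ 0.639, -0.202,  0.   ]), 0.83), ('scene', array([ 0.749, -0.385, -0.002]), 0.72), ('scene', array([ 0.319, -0.209,  0.007]), 0.7)]
0.042654705590399675 [ 0.64321132 -0.29294584  0.00984359]
```

View pics/side2.png

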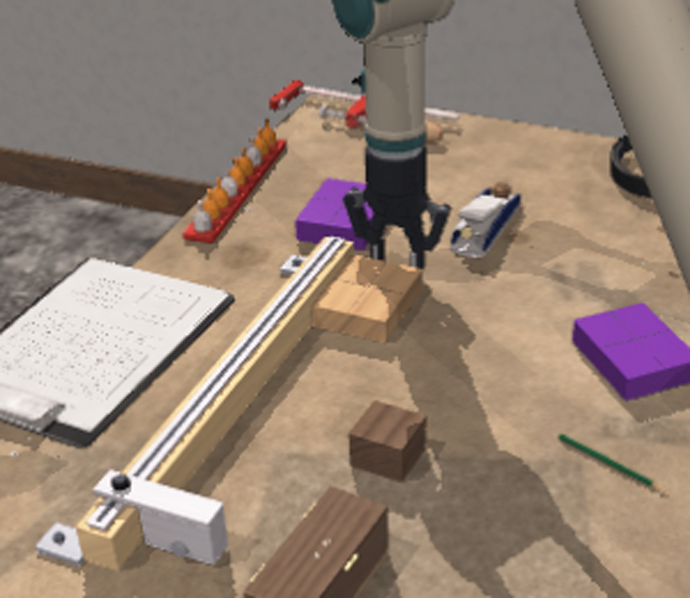

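View pics/wr2.png

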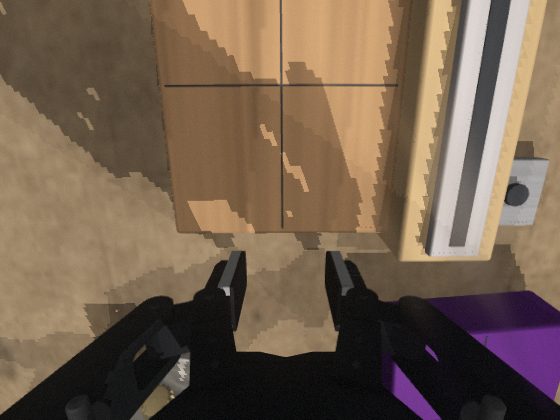

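The wrist view shows the blank flush against the fence. Its cross is at (282,85), its near end at row 232, and the fingers are centred behind it. Now I slide it.

Call:
carry_out(delta_pos=[[0.02, 0, 0], [0.04, 0.001, 0], [0.06, 0.002, 0], [0.085, 0.002, 0], [0.11, 0.003, 0], [0.135, 0.003, 0], [0.16, 0.004, 0], [0.185, 0.004, 0], [0.21, 0.005, 0], [0.235, 0.005, 0], [0.26, 0.006, 0], [0.285, 0.006, 0]], turn=[[0, 0, 0], [0, 0, 0], [0, 0, 0], [0, 0, 0], [0, 0, 0], [0, 0, 0], [0, 0, 0], [0, 0, 0], [0, 0, 0], [0, 0, 0], [0, 0, 0], [0, 0, 0]], claw=[0, 0, 0, 0, 0, 0, 0, 0, 0, 0, 0, 0])

```text
clock: 9.05
position: [0.6463, -0.1792, 0.0083]
ee_rot: [0.0, 0.715, 0.699, -0.002]
contact_force: [-3.5, -5.0, 2.1]
width: 0.043
gripper_force: 2.8
```

```bash
python3 -c "
from h import *
im=manip.get_image('wrist');cv2.imwrite('pics/wr3.png',im['image'][...,::-1])
s=manip.get_state();print(s['width'],s['position'],s['contact_force'],s['ee_rot'])"
```

```text
0.0423629124531253 [ 0.64645463 -0.17685813  0.00818904] [-2.51068514 -2.11399049  2.33517409] [-0.0008112   0.71538143  0.69873319 -0.00082586]
```

View pics/wr3.png

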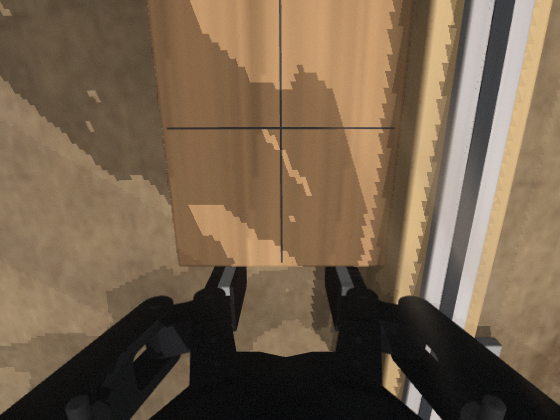

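Call:
carry_out(delta_pos=[[0.025, 0, 0], [0.05, 0, 0], [0.075, 0, 0], [0.1, 0, 0], [0.125, 0, 0], [0.15, 0, 0], [0.175, 0, 0], [0.2, 0, 0], [0.225, 0, 0], [0.25, 0, 0], [0.275, 0, 0], [0.3, 0, 0]], turn=[[0, 0, 0], [0, 0, 0], [0, 0, 0], [0, 0, 0], [0, 0, 0], [0, 0, 0], [0, 0, 0], [0, 0, 0], [0, 0, 0], [0, 0, 0], [0, 0, 0], [0, 0, 0]], claw=[0, 0, 0, 0, 0, 0, 0, 0, 0, 0, 0, 0])

```text
clock: 10.3
position: [0.6493, -0.0592, 0.0081]
ee_rot: [-0.0, 0.715, 0.699, -0.002]
contact_force: [-3.1, -5.7, 3.3]
width: 0.0426
gripper_force: 2.8
```

```bash
python3 - <<'E'
from h import *
for c in ("scene","side","wrist"):
    im=manip.get_image(c)
    print(c,[(q,np.round(d["point"],4),round(d["score"],2)) for q in("blank","stop_face","stop") for d in manip.place_of(c,q)])
    if c!="scene":cv2.imwrite(f'pics/{c}4.png',im['image'][...,::-1])
s=manip.get_state();print(s['position'],s['contact_force'])
a=cv2.imread('pics/side4.png')[190:330,80:320]; cv2.imwrite('pics/s4c.png',cv2.resize(a,None,fx=3.3,fy=3.3,interpolation=cv2.INTER_CUBIC))
E
```

```text
scene [('blank', array([ 0.3178, -0.2072,  0.0035]), 0.78), ('blank', array([0.6463, 0.0147, 0.0009]), 0.77), ('blank', array([ 0.7497, -0.3874, -0.0013]), 0.75), ('stop_face', array([0.6531, 0.2173, 0.02  ]), 0.77), ('stop', array([0.7218, 0.2287, 0.0031]), 0.57)]
side [('blank', array([ 0.3187, -0.2076,  0.0015]), 0.96), ('blank', array([0.6497, 0.0168, 0.001 ]), 0.93), ('stop_face', array([0.6522, 0.2175, 0.0163]), 0.86), ('stop', array([ 0.7169,  0.231 , -0.0042]), 0.79)]
wrist [('blank', array([ 0.6512,  0.0153, -0.0018]), 0.72)]
[ 0.65075759 -0.058749    0.0080662 ] [0.10620185 0.08727927 0.22987941]
```

View pics/wrist4.png

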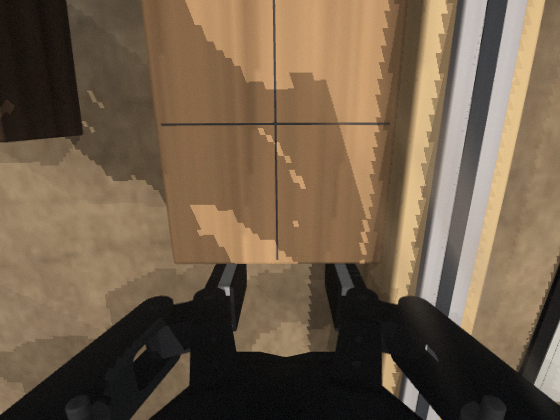

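View pics/s4c.png

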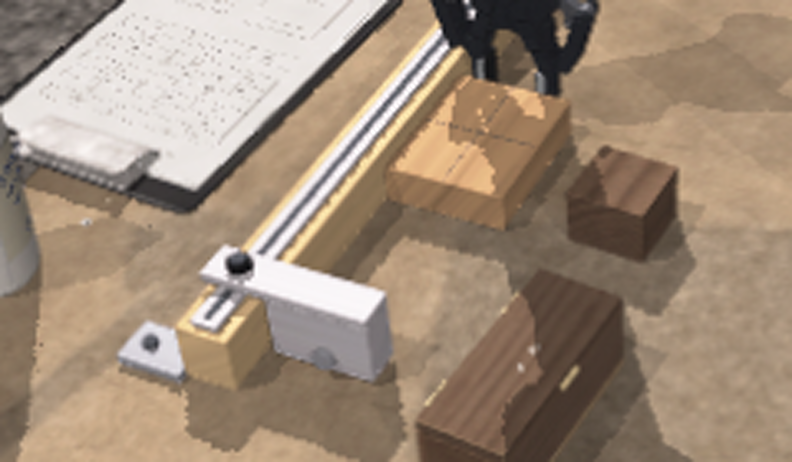

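Call:
carry_out(delta_pos=[[0.025, 0, 0], [0.05, 0, 0], [0.075, 0, 0], [0.1, 0, 0], [0.125, 0, 0], [0.15, 0, 0], [0.175, 0, 0], [0.195, 0, 0], [0.21, 0, 0], [0.22, 0, 0], [0.23, 0, 0], [0.235, 0, 0]], turn=[[0, 0, 0], [0, 0, 0], [0, 0, 0], [0, 0, 0], [0, 0, 0], [0, 0, 0], [0, 0, 0], [0, 0, 0], [0, 0, 0], [0, 0, 0], [0, 0, 0], [0, 0, 0]], claw=[0, 0, 0, 0, 0, 0, 0, 0, 0, 0, 0, 0])

```text
clock: 12.1
position: [0.653, 0.0355, 0.0081]
ee_rot: [-0.0, 0.716, 0.698, -0.0]
contact_force: [-0.6, -3.9, -0.9]
width: 0.0429
gripper_force: 1.4
```

```bash
python3 - <<'E'
from h import *
for c in ("scene","side"):
    im=manip.get_image(c)
    print(c,[(q,np.round(d["point"],4),round(d["score"],2)) for q in("blank","stop_face") for d in manip.place_of(c,q)])
    a=im['image'][190:330,80:320,::-1]
    if c=="side": cv2.imwrite('pics/s5c.png',cv2.resize(a,None,fx=3.3,fy=3.3,interpolation=cv2.INTER_CUBIC))
s=manip.get_state();print(s['position'],s['contact_force'])
E
```

```text
scene [('blank', array([ 6.465e-01,  1.121e-01, -4.000e-04]), 0.96), ('blank', array([ 0.3181, -0.209 ,  0.0036]), 0.91), ('blank', array([ 0.7502, -0.3865, -0.0026]), 0.78), ('stop_face', array([0.652 , 0.2179, 0.02  ]), 0.58)]
side [('blank', array([ 0.7482, -0.3843, -0.0036]), 0.89), ('blank', array([ 3.179e-01, -2.077e-01,  1.000e-04]), 0.86), ('blank', array([ 6.511e-01,  1.080e-01, -1.000e-04]), 0.82), ('stop_face', array([0.6532, 0.2191, 0.0193]), 0.72)]
[0.65349156 0.03566112 0.00832579] [-0.24848694 -0.06183528  0.34066277]
```

View pics/s5c.png

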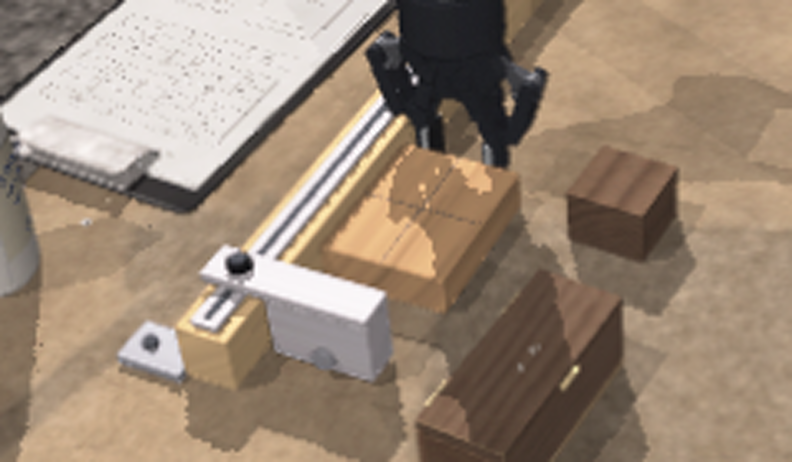

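Call:
carry_out(delta_pos=[[0.005, 0, 0], [0.01, 0, 0], [0.015, 0, 0], [0.02, 0, 0], [0.0225, 0, 0], [0.025, 0, 0]], turn=[[0, 0, 0], [0, 0, 0], [0, 0, 0], [0, 0, 0], [0, 0, 0], [0, 0, 0]], claw=[0, 0, 0, 0, 0, 0])

```text
clock: 13.0
position: [0.6534, 0.0453, 0.0083]
ee_rot: [0.0, 0.716, 0.698, -0.0]
contact_force: [-0.9, -3.8, 1.5]
width: 0.0423
gripper_force: 2.0
```

Call:
carry_out(delta_pos=[[0.0025, 0, 0], [0.005, 0, 0], [0.0075, 0, 0]], turn=[[0, 0, 0], [0, 0, 0], [0, 0, 0]], claw=[0, 0, 0])

```text
clock: 13.3
position: [0.6535, 0.0482, 0.0083]
ee_rot: [0.0, 0.716, 0.698, -0.0]
contact_force: [-0.6, -4.4, 2.7]
width: 0.0428
gripper_force: 2.2
```

Call:
carry_out(delta_pos=[[0.0025, 0, 0], [0.005, 0, 0], [0.0075, 0, 0]], turn=[[0, 0, 0], [0, 0, 0], [0, 0, 0]], claw=[0, 0, 0])

```text
clock: 13.6
position: [0.6535, 0.0513, 0.0083]
ee_rot: [0.0, 0.716, 0.698, 0.0]
contact_force: [-0.4, -5.2, 3.7]
width: 0.0427
gripper_force: 2.4
```

Call:
carry_out(delta_pos=[[0.0025, 0, 0], [0.005, 0, 0]], turn=[[0, 0, 0], [0, 0, 0]], claw=[0, 0])

```text
clock: 13.8
position: [0.6536, 0.0533, 0.0083]
ee_rot: [0.0, 0.716, 0.698, 0.0]
contact_force: [-1.3, -5.8, 3.0]
width: 0.0429
gripper_force: 2.5
```

Call:
carry_out(delta_pos=[[0.0025, 0, 0], [0.0025, 0, 0]], turn=[[0, 0, 0], [0, 0, 0]], claw=[0, 0])

```text
clock: 14.0
position: [0.6536, 0.0545, 0.0082]
ee_rot: [0.0, 0.716, 0.698, 0.0]
contact_force: [-0.2, -3.9, 2.6]
width: 0.0427
gripper_force: 2.2
```

Call:
carry_out(delta_pos=[[0.0025, 0, 0], [0.005, 0, 0]], turn=[[0, 0, 0], [0, 0, 0]], claw=[0, 0])

```text
clock: 14.2
position: [0.6536, 0.0563, 0.0082]
ee_rot: [0.0, 0.716, 0.698, 0.0]
contact_force: [-0.1, -4.9, 3.4]
width: 0.043
gripper_force: 2.5
```

Call:
carry_out(delta_pos=[[0.0025, 0, 0], [0.005, 0, 0]], turn=[[0, 0, 0], [0, 0, 0]], claw=[0, 0])

```text
clock: 14.4
position: [0.6537, 0.0583, 0.0082]
ee_rot: [0.0, 0.716, 0.698, 0.0]
contact_force: [-0.5, -4.3, 4.3]
width: 0.0426
gripper_force: 2.5
```

Call:
carry_out(delta_pos=[[0.0025, 0, 0], [0.005, 0, 0]], turn=[[0, 0, 0], [0, 0, 0]], claw=[0, 0])

```text
clock: 14.6
position: [0.6537, 0.0603, 0.0082]
ee_rot: [0.0, 0.716, 0.698, 0.0]
contact_force: [-1.1, -4.6, 3.2]
width: 0.0431
gripper_force: 2.5
```

Call:
carry_out(delta_pos=[[0.0025, 0, 0], [0.005, 0, 0]], turn=[[0, 0, 0], [0, 0, 0]], claw=[0, 0])

```text
clock: 14.8
position: [0.6538, 0.0623, 0.0082]
ee_rot: [0.0, 0.716, 0.698, 0.0]
contact_force: [-0.7, -4.6, 3.7]
width: 0.0426
gripper_force: 2.5
```

Call:
carry_out(delta_pos=[[0.0025, 0, 0], [0.005, 0, 0]], turn=[[0, 0, 0], [0, 0, 0]], claw=[0, 0])

```text
clock: 15.0
position: [0.6538, 0.0643, 0.0082]
ee_rot: [0.0, 0.716, 0.698, 0.0]
contact_force: [-0.8, -5.8, 3.5]
width: 0.0432
gripper_force: 2.5
```

Call:
carry_out(delta_pos=[[0.0025, 0, 0], [0.0025, 0, 0]], turn=[[0, 0, 0], [0, 0, 0]], claw=[0, 0])

```text
clock: 15.2
position: [0.6539, 0.0655, 0.0082]
ee_rot: [0.0, 0.716, 0.698, 0.0]
contact_force: [-0.7, -4.6, 3.1]
width: 0.0429
gripper_force: 2.1
```

```bash
python3 - <<'E'
from h import *
for c in ("scene","side"):
    im=manip.get_image(c)
    print(c,[(q,np.round(d["point"],4),round(d["score"],2)) for q in("blank","stop_face") for d in manip.place_of(c,q) if abs(d["point"][0]-.65)<.03])
    s=manip.get_state();print(s['position'],s['contact_force'])
E
```

```text
scene [('blank', array([ 6.491e-01,  1.406e-01, -5.000e-04]), 0.58), ('stop_face', array([0.6537, 0.2204, 0.0195]), 0.68)]
[0.65384402 0.06554062 0.00806808] [ 0.24922328 -4.0124454   2.12727941]
side [('blank', array([ 6.546e-01,  1.381e-01, -3.000e-04]), 0.77), ('stop_face', array([0.6521, 0.2167, 0.0182]), 0.92)]
[0.65384041 0.06553526 0.00803486] [-0.4906876  -2.86846888  2.77273888]
```

Call:
carry_out(delta_pos=[[0.0025, 0, 0], [0.0025, 0, 0], [0.0025, 0, 0]], turn=[[0, 0, 0], [0, 0, 0], [0, 0, 0]], claw=[0, 0, 0])

```text
clock: 15.8
position: [0.6538, 0.0665, 0.0081]
ee_rot: [-0.0, 0.716, 0.698, 0.0]
contact_force: [-0.2, -2.9, 3.0]
width: 0.0425
gripper_force: 1.8
```

Call:
carry_out(delta_pos=[[0.0025, 0, 0], [0.005, 0, 0], [0.005, 0, 0]], turn=[[0, 0, 0], [0, 0, 0], [0, 0, 0]], claw=[0, 0, 0])

```text
clock: 16.1
position: [0.6539, 0.0686, 0.0081]
ee_rot: [-0.0, 0.716, 0.698, 0.0]
contact_force: [-0.5, -4.3, 2.3]
width: 0.0424
gripper_force: 1.6
```

Call:
carry_out(delta_pos=[[0.0025, 0, 0], [0.0025, 0, 0], [0.0025, 0, 0]], turn=[[0, 0, 0], [0, 0, 0], [0, 0, 0]], claw=[0, 0, 0])

```text
clock: 16.4
position: [0.6539, 0.0696, 0.008]
ee_rot: [-0.0, 0.716, 0.698, 0.0]
contact_force: [-0.3, -3.0, 0.6]
width: 0.0428
gripper_force: 1.4
```

Call:
carry_out(delta_pos=[[0.0025, 0, 0], [0.005, 0, 0], [0.005, 0, 0]], turn=[[0, 0, 0], [0, 0, 0], [0, 0, 0]], claw=[0, 0, 0])

```text
clock: 16.7
position: [0.6539, 0.0713, 0.0081]
ee_rot: [0.0, 0.716, 0.698, -0.0]
contact_force: [-1.0, -4.4, 0.7]
width: 0.0429
gripper_force: 1.9
```

Call:
carry_out(delta_pos=[[0.0025, 0, 0], [0.0025, 0, 0], [0.0025, 0, 0]], turn=[[0, 0, 0], [0, 0, 0], [0, 0, 0]], claw=[0, 0, 0])

```text
clock: 17.0
position: [0.6539, 0.0724, 0.0081]
ee_rot: [-0.0, 0.716, 0.698, 0.0]
contact_force: [-0.9, -4.3, 0.7]
width: 0.0426
gripper_force: 1.9
```

Call:
carry_out(delta_pos=[[0.0025, 0, 0], [0.0025, 0, 0], [0.0025, 0, 0]], turn=[[0, 0, 0], [0, 0, 0], [0, 0, 0]], claw=[0, 0, 0])

```text
clock: 17.3
position: [0.654, 0.0729, 0.0081]
ee_rot: [0.0, 0.716, 0.698, -0.0]
contact_force: [0.1, -5.5, 1.3]
width: 0.0425
gripper_force: 2.6
```

Call:
carry_out(delta_pos=[[0.0015, 0, 0], [0.0015, 0, 0], [0.0015, 0, 0]], turn=[[0, 0, 0], [0, 0, 0], [0, 0, 0]], claw=[0, 0, 0])

```text
clock: 17.6
position: [0.6539, 0.0729, 0.0081]
ee_rot: [0.001, 0.716, 0.698, -0.001]
contact_force: [-0.6, -6.7, 0.8]
width: 0.0427
gripper_force: 3.3
```

Call:
carry_out(delta_pos=[[0.001, 0, 0], [0.0022, 0, 0], [0.0022, 0, 0], [0.0022, 0, 0]], turn=[[0, 0, 0], [0, 0, 0], [0, 0, 0], [0, 0, 0]], claw=[0, 0, 0, 0])

```text
clock: 18.0
position: [0.6539, 0.0729, 0.0081]
ee_rot: [0.001, 0.716, 0.698, -0.001]
contact_force: [-0.0, -8.2, 1.2]
width: 0.0427
gripper_force: 4.4
```

Call:
carry_out(delta_pos=[[0.001, 0, 0], [0.001, 0, 0], [0.001, 0, 0]], turn=[[0, 0, 0], [0, 0, 0], [0, 0, 0]], claw=[0, 0, 0])

```text
clock: 18.3
position: [0.654, 0.0729, 0.0081]
ee_rot: [0.001, 0.716, 0.698, -0.001]
contact_force: [-1.0, -9.8, 0.4]
width: 0.0429
gripper_force: 4.9
```

Call:
carry_out(delta_pos=[[-0.0025, 0, 0], [-0.005, 0, 0], [-0.0075, 0, 0], [-0.01, 0, 0], [-0.0125, 0, 0], [-0.015, 0, 0], [-0.02, 0, 0], [-0.03, 0, 0], [-0.05, 0, 0], [-0.08, 0, 0], [-0.08, 0, -0.1], [-0.08, 0, -0.2]], turn=[[0, 0, 0], [0, 0, 0], [0, 0, 0], [0, 0, 0], [0, 0, 0], [0, 0, 0], [0, 0, 0], [0, 0, 0], [0, 0, 0], [0, 0, 0], [0, 0, 0], [0, 0, 0]], claw=[0, 0, 0, 0, 0, 0, 0, 0, 0, 0, 0, 0])

```text
clock: 19.5
position: [0.652, 0.0417, 0.0875]
ee_rot: [-0.001, 0.716, 0.698, -0.001]
contact_force: [0.5, -0.2, -0.1]
width: 0.0431
gripper_force: 0.0
```

```bash
python3 - <<'E'
from h import *
for c in ("scene","side"):
    im=manip.get_image(c)
    print(c,[(q,np.round(d["point"],4),round(d["score"],2)) for q in("blank","stop_face") for d in manip.place_of(c,q) if abs(d["point"][0]-.65)<.03])
im=manip.get_image("wrist")
cv2.imwrite('pics/w9.png',im['image'][...,::-1])
s=manip.get_state();print(s['position'],s['contact_force'])
E
```

```text
scene [('blank', array([ 0.6486,  0.1484, -0.0014]), 0.89), ('stop_face', array([0.654 , 0.2179, 0.0192]), 0.88)]
side [('blank', array([ 6.533e-01,  1.451e-01, -6.000e-04]), 0.73), ('stop_face', array([0.651 , 0.2194, 0.0185]), 0.59)]
[0.65201865 0.04280175 0.08667172] [-0.66720033  0.32514609  0.35434617]
```

View pics/w9.png

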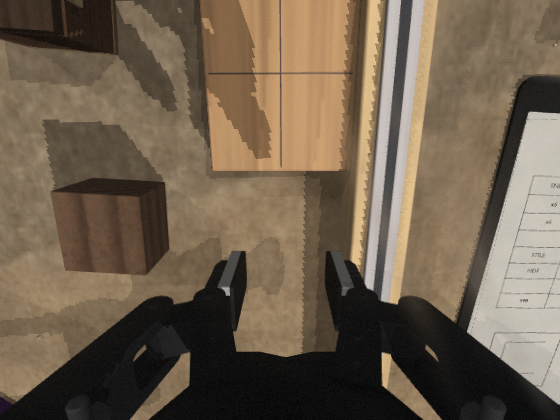

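The blank is released, with its end at the tip and its long side along the fence. Before handing in, I check the square with the pencil line and the track edge in the wrist picture.

```bash
python3 - <<'E'
from h import *
im=manip.get_image("wrist");P=world(im);g=im["image"].astype(int).sum(2)
L=[];F=[];E=[]
for r in list(range(5,62))+list(range(82,160)):
    c=270+np.argmin(g[r,270:292]); L.append(P[r,c,:2])
for r in range(5,330):
    row=P[r]; k=np.where((row[:,2]>.040)&(row[:,0]>.66)&(row[:,0]<.76))[0]
    if len(k): F.append(row[k[0],:2])
    k=np.where((row[:,2]>.024)&(row[:,2]<.038)&(row[:,0]<.705)&(row[:,0]>.58)&(row[:,1]>.09))[0]
    if len(k)>30: E.append(row[k[-1],:2])
for n,a in(("pencil",L),("fence",F),("blankedge",E)):
    a=np.array(a);p=np.polyfit(a[:,1],a[:,0],1)
    for _ in range(5):
        e=abs(np.polyval(p,a[:,1])-a[:,0]);a=a[e<max(2.5*np.median(e),.0005)];p=np.polyfit(a[:,1],a[:,0],1)
    print(n,p,"x at .14:",np.polyval(p,.14))
print(manip.get_state()["clock"])
E
```

```text
pencil [0.0203838  0.64801919] x at .14: 0.6508729238182142
fence [0.15462791 0.67795795] x at .14: 0.69960586273875
blankedge [0.02209199 0.69591511] x at .14: 0.6990079886579016
19.9
```

```bash
python3 -c "
from rig import manip
print(manip.sign_off())"
```

```text
the job is handed in; nothing more can be done
None
```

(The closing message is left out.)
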